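Pin the film clamp and hold it shut

TASK

Swing the open upper half of the hinged film clamp down onto its base, take the headed pin from its stand and push it down through the lined-up holes of both halves. The clamp is sprung and lifts by itself, so finish while holding: keep pressing so that the halves are fully shut with the pin fully home, and do not let go at the end. Leave the dish, the vial and the tweezers where they are.

Things in the scene. Friction and masses are not known exactly. Their poses are not given: they have to be found in the camera images.
- clamp: Base (lower half) of an aluminium clamshell film clamp, fixed to the bench: block 120 (x) x 80 (y) x 30 mm high. Origin: centre of its underside, z up. The hinge is at its +x end, its pin hole near its -x end (x -40, y 0): 14 mm wide, 27 mm deep from the top face. A spring plunger stands 3 mm out of the top at x 5 mm and holds the upper half ajar.
- clamp_hole (a point): Centre of the mouth of the base's pin hole, on the base's top face (30 mm above the bench). Axes as the clamp's.
- clamp_hinge (a point): Middle of the hinge axis, 30 mm above the bench, 90 mm from clamp_hole. The hinge axis is the clamp's y.
- lid (a joint): Angle (rad) of the upper half: 0 fully shut, about 0.07 ajar on the plunger, 1.57 upright, 1.95 open stop, leaning away from the hole end. Friction (0.06 N m) and damping: above about 1.0 it stays where left; pushed below 0.8 it sinks by itself until ajar. From ajar about 6 N more, down at the hole, shuts it fully; let go, it lifts ajar again.
- lid_front (a point): Middle of the upper half's front edge (away from the hinge), at half thickness. The upper half is an aluminium plate 110 mm long from hinge axis to front edge, 80 mm wide, 10 mm thick, 0.25 kg; the hinge axis lies in its inner (lower) face. Shut, its top is 40 mm above the bench.
- lid_hole (a point): Centre of the upper half's through hole, 16 mm wide, 90 mm from the hinge axis, on the plate's outer face (the top face when shut).
- pin: Loose steel pin, 70 mm long, about 0.09 kg, upright in its stand. Origin: centre of its lower tip, z up. Shank 12 mm thick, 34 mm long, tip tapered over 4 mm; then a cylindrical head to grip, 24 mm thick, 36 mm high. The head is wider than the holes and lands on the upper half. In the stand the tip is 4 mm above the bench; fully home in the shut clamp 6 mm, under clamp_hole.
- stand: Plastic block fixed to the bench, 50 x 50 x 38 mm high, with a 15 mm through hole in which the pin stands, the pin's head resting on its top. Origin: centre of its underside.
- dish: Bystander: round white closed dish, 72 mm in diameter, 12 mm high. Origin: centre of its underside.
- vial: Bystander: small amber jar, 44 mm in diameter, 75 mm high. Origin: centre of its underside.
- tweezers: Bystander: steel tweezers lying flat, 130 mm long along their x, 9 mm wide. Origin: their middle, underside.
Things that resemble listed ones, but are neither listed nor needed, are in the scene too. Of the things shaped like the clamp, the aluminium one is meant.

How it is judged:
On the way, in this order (a step that is already met when the one before it is completed fails the run):
1. the upper half has been swung down onto the base (ajar or shut) (value of joint lid below 0.15 rad and not (horizontal distance between pin and clamp_hole below 0.005 m)), for 0.2 s.
2. the pin has passed through the upper half's hole into the base's hole (value of joint lid below 0.15 rad and horizontal distance between pin and clamp_hole below 0.005 m and z of pin in the frame of clamp below 0.022 m and angle between pin's own z axis and vertical below 0.15 rad), for 0.1 s.
At the end, for the whole second after the job is handed in: Robot still pressing on pin or clamp (over 1.5 N); upper half shut (below 0.022 rad); pin upright within 0.1 rad, tip within 4 mm sideways of the base hole's axis and under 9 mm above the clamp's underside (seat: 6 mm); dish, vial, tweezers within 30 mm of their starts (value of joint lid below 0.022 rad and horizontal distance between pin and clamp_hole below 0.004 m and z of pin in the frame of clamp below 0.009 m and angle between pin's own z axis and vertical below 0.1 rad and (contact force between any of the fingers, the arm and pin above 1.5 N or contact force between any of the fingers, the arm and clamp above 1.5 N) and distance of each of dish, vial, tweezers from where it was at the start of the episode below 0.03 m); the arm keeps its last pose, push and grip.
It fails at once if a bystander (dish, vial or tweezers) is pushed 30 mm or more or tipped over (distance of any of dish, vial, tweezers from where it was at the start of the episode above 0.03 m or angle between vial's own z axis and vertical above 0.6 rad).
It also fails if it takes over 58 s, if anything falls off the work surface, if the arm or the gripper's body presses on something with over 40 N, if the wrist force passes 120 N, or if a joint passes its speed limit or range.

ROBOT

A 6-joint arm with a two-finger parallel gripper is mounted at the origin on the work surface. World frame = base frame: x ahead of the robot, y to its left, z up, the work surface at z = 0. Lengths are in m, angles in rad, forces in N, time in s.
With the tool pointing down it reaches from about 0.325 to 1 m from the base axis. Payload 5.1 kg.
Tool frame: the origin (TCP) lies between the finger pads; the fingertips stand 22 mm ahead of it and the grasp point (between the pads) lies 3 mm ahead of it; x points along the fingers, y is the direction in which the jaws open and shut, and the axes are right-handed (so a half turn about x gives the same grasp; the last joint's range is limited). The gripper opens to 85 mm and grips with 20 to 120 N. Pads are 22 mm wide; open, the fingers measure 114 mm over their backs; the gripper's body (76 mm by 85 mm) begins 54 mm behind the grasp point. The pads swing forward as they close: fully open they stand 13 mm farther back than shut.
Start: joints at [-1.204, 0.124, 1.65, -0, 1.367, -0.083], TCP at [0.283, -0.585, 0.253] pointing down, gripper open.
Joint ranges: [-2.61, 2.61], [-1.02, 2.33], [0.03, 2.71], [-1.35, 4.49], [0.32, 2.68], [-2.91, 2.91]. Speed limits (rad/s): [2.57, 2.57, 3.14, 3.14, 3.14, 3.14].

INTERFACE

Orientations are given as a unit quaternion [x, y, z, w].
In Python, from rig import manip gives the robot as it stands.
- The arm moves only by the shell command python3 -m crank 'ROWS' [FORCE]. ROWS is JSON, a list of rows, each an object of numbers: "tx", "ty", "tz": the shift along the tool's x, y, z in mm; "turn": the turn about the tool's x in degrees; "grip": the opening, from 0 (shut) to 1 (fully open). In form: [{"tx": .., "ty": .., "tz": .., "turn": .., "grip": ..}, ...]. A call has 1 to 10 rows; each row shifts and turns the commanded pose from where the row before left it, along the tool's axes as they then stand; what a row does not reach is not made up. A row lasts 1/8 s, in which the tool goes at most 62.5 mm and 10.7 degrees, less where a joint would pass 70% of its speed; a pose out of reach is approached as far as the arm can. A call is refused whole if a number of a shift passes 62.5 or a number of a turn 10.7, either way. A call with a gripper value outside its range is refused whole. The fingers move at their own pace and stop on an object; FORCE is the grip in N (left out, the last holds). Time passes only in rows, so rows that do not move let the fingers close. It gives the time, the measured TCP pose, the force and the opening at its end, in the units of the state.
- manip.get_state(): the state, without advancing time (a new reading comes with each control period).
- manip.grab_frame(name): name is "side" or "top" or "wrist"; returns (picture, depth): 480x640x3 uint8, red, green, blue; 480x640 float32, m along the optical axis (not along the pixel's ray), 0 where there is no reading.
- manip.camera_params(name): a dict with "intrinsics" (3x3 intrinsics, pixels), "position" and "orientation" of the camera in the world. Camera axes: x right, y down, z forward; pixel columns grow to the right and rows downward; lengths in m; the calibration is good to about 2 mm. A picture is of the moment at which its call begins: read the wrist's pose just before it. camera_params takes no time and is no camera call; for the wrist camera it gives the pose at the moment of the call.
- manip.finish_job(): hands the job in, once; it reports no verdict.
Trained networks look in the newest picture that a camera, given by its name, has taken for a name from the list of things; names that differ only in an ending like _2 or _b are one class to them, and where a whole thing is asked for, a point or a joint stands for the part that bears it (a point fixed in the world has none). Each returns a list of dicts, best first, with "p" (0 to 1); they miss things now and then, are a little off and sometimes report something else, mostly with a low value. They report only what shows in the picture. A call takes as long as a camera call. They do not tell look-alikes from the thing itself.
- manip.trace(name, camera): "mask" (480x640 bool, what is visible of it) and "position" ([row, column] in pixels, amid what is visible of it).
- manip.place_of(name, camera): "position" ([row, column] in pixels: a listed point, or the origin of a listed thing).
The state is a dict: "time": time; "joint_pos": joint angles; "qd": joint speeds; "effort": joint torques, N m; "eef_pos": TCP position; "tcp_rot": TCP orientation; "contact_force": force on the tool from outside, world axes, zero at the start; "moment": the same for the moment, N m; "opening": finger opening in m.
Only numpy, scipy, OpenCV 4.12 (cv2) and the standard library are available. Lean on these libraries where they do the work, as an engineer would, in place of code of your own. Each camera call takes 0.05 s, during which the arm holds its last target. There are 200 camera calls.

## Working session

There is one attempt and no reset: what is moved stays moved. The work goes in short steps, Python scripts to look and compute and a shell command to move; the robot and the scene stay as the last step left them, time stands still between calls to the robot, and variables do not carry over. Pictures are saved under pics/ and viewed, about 8 in all and at most 12, crops included, and the job is handed in when it is done.

```bash
mkdir -p pics; ls; cat > h.py <<'E'
import numpy as np, cv2
from rig import manip
from scipy.spatial.transform import Rotation as R
def cam(n):
    c=manip.camera_params(n); return np.array(c["intrinsics"]),np.array(c["position"]),c["orientation"]
def rot(o):
    o=np.array(o); return R.from_quat(o).as_matrix() if o.size==4 else o
def at_z(n,rc,z,c=None):
    K,p,o=c or cam(n); d=rot(o)@np.linalg.inv(K)@[rc[1],rc[0],1]; return p+d*(z-p[2])/d[2]
def unproj(n,rc,depth,c=None):
    K,p,o=c or cam(n); return p+rot(o)@(np.linalg.inv(K)@[rc[1],rc[0],1])*depth
def proj(n,P,c=None):
    K,p,o=c or cam(n); q=K@rot(o).T@(np.array(P)-p); return q[1]/q[2],q[0]/q[2]
def cloud(n,mask,D,c=None):
    K,p,o=c or cam(n); r,cc=np.nonzero(mask&(D>0)); d=D[r,cc]
    return p+((np.linalg.inv(K)@np.stack([cc,r,np.ones(len(r))]))*d).T@rot(o).T
E
python3 - <<'E'
from h import *
for n in("top","side"):
    im,D=manip.grab_frame(n); cv2.imwrite(f"pics/{n}0.png",im[...,::-1])
    np.save(f"pics/{n}D.npy",D)
    K,p,o=cam(n); print(n,K[0,0],p.round(3),np.round(o,3))
    for k in("clamp","clamp_hole","clamp_hinge","lid_front","lid_hole","pin","stand","dish","vial","tweezers"):
        for d in manip.place_of(k,n)[:3]:
            r=d["position"]; print(k,round(d["p"],2),np.round(r),at_z(n,r,0.03 if "clamp_" in k else 0).round(3))
E
```

```text
pics
top 439.0027868367494 [ 0.444 -0.019  0.962] [ 0.712 -0.7    0.042 -0.036]
clamp 0.74 [332. 363.] [ 0.355 -0.112  0.   ]
clamp 0.71 [247. 366.] [ 0.541 -0.117  0.   ]
clamp 0.51 [214. 372.] [ 0.614 -0.129  0.   ]
clamp_hole 0.87 [352. 367.] [ 0.318 -0.118  0.03 ]
clamp_hole 0.63 [261. 370.] [ 0.507 -0.123  0.03 ]
clamp_hole 0.17 [275. 487.] [ 0.483 -0.372  0.03 ]
clamp_hinge 0.71 [223. 365.] [ 0.59  -0.112  0.03 ]
clamp_hinge 0.58 [310. 358.] [ 0.404 -0.099  0.03 ]
lid_front 0.87 [214. 373.] [ 0.616 -0.132  0.   ]
lid_front 0.59 [361. 368.] [ 0.296 -0.123  0.   ]
lid_hole 0.95 [210. 372.] [ 0.623 -0.129  0.   ]
lid_hole 0.73 [352. 368.] [ 0.315 -0.121  0.   ]
pin 0.56 [235. 237.] [0.562 0.167 0.   ]
stand 0.74 [237. 236.] [0.558 0.171 0.   ]
dish 0.7 [161. 311.] [0.734 0.007 0.   ]
vial 0.6 [281. 153.] [0.459 0.347 0.   ]
tweezers 0.62 [272. 488.] [ 0.49  -0.384  0.   ]
side 583.9573290463281 [0.47  0.761 0.832] [-0.05   0.919 -0.39   0.029]
clamp 0.98 [231. 342.] [ 0.545 -0.114 -0.   ]
clamp 0.74 [237. 436.] [ 0.351 -0.116  0.   ]
clamp_hole 0.96 [216. 366.] [ 0.496 -0.13   0.03 ]
clamp_hole 0.96 [223. 456.] [ 0.314 -0.128  0.03 ]
clamp_hole 0.39 [155. 376.] [ 0.486 -0.343  0.03 ]
clamp_hinge 0.93 [220. 318.] [ 0.592 -0.109  0.03 ]
clamp_hinge 0.26 [343. 319.] [0.555 0.191 0.03 ]
lid_front 0.58 [225. 465.] [ 0.291 -0.157  0.   ]
lid_front 0.55 [175. 317.] [ 0.618 -0.295  0.   ]
lid_hole 0.97 [182. 314.] [ 0.621 -0.268  0.   ]
lid_hole 0.72 [224. 456.] [ 0.309 -0.159  0.   ]
pin 0.79 [341. 320.] [0.556 0.165 0.   ]
stand 0.75 [343. 320.] [0.557 0.17  0.   ]
dish 0.98 [267. 235.] [0.742 0.009 0.   ]
vial 0.93 [446. 368.] [0.462 0.347 0.   ]
tweezers 0.75 [158. 374.] [ 0.491 -0.373  0.   ]
```

View pics/top0.png

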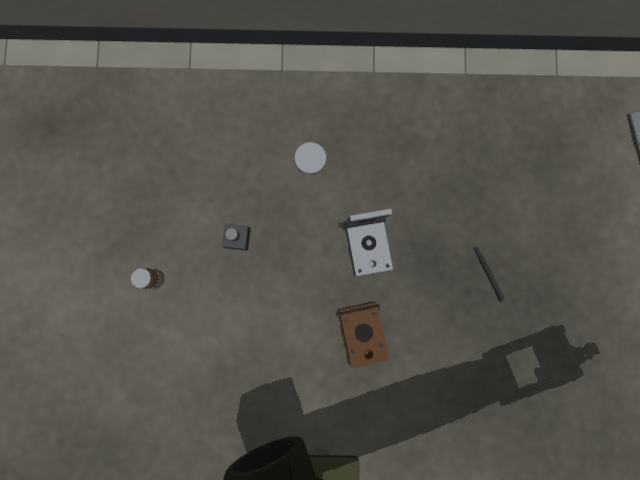

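View pics/side0.png

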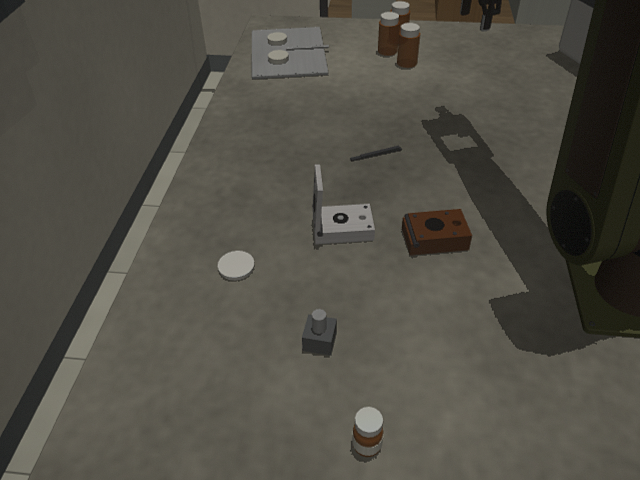

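Candidates for the clamp: the aluminium one at top (245,370) / side (222,345), and the copper look-alike at top (335,363) / side (232,437). I choose the aluminium one. There is only one pin and stand, at top (236,235). Next I measure with depth and check the choice in a close crop.

```bash
python3 - <<'E'
from h import *
print({k:np.round(v,3) for k,v in manip.get_state().items()})
s=manip.get_state(); print(rot(s["tcp_rot"]).round(3))
for n in("top","side"):
    D=np.load(f"pics/{n}D.npy"); im=cv2.imread(f"pics/{n}0.png")
    P=cloud(n,np.ones_like(D,bool),D); rr,cc=np.nonzero(D>0)
    z=P[:,2]
    m=(z>.024)&(z<.036)&(P[:,0]>.45)&(P[:,0]<.62)&(P[:,1]>-.19)&(P[:,1]<-.05)
    q=P[m]; r=cv2.minAreaRect(q[:,:2].astype(np.float32)*1000); print(n,"base top",r,np.median(q[:,2]))
    m=(z>.05)&(z<.2)&(P[:,0]>.5)&(P[:,0]<.7)&(P[:,1]>-.2)&(P[:,1]<-.03); q=P[m]
    print("lid",q.min(0).round(3),q.max(0).round(3))
    m=(z>.068)&(z<.085)&(P[:,0]>.5)&(P[:,0]<.62)&(P[:,1]>.1)&(P[:,1]<.22); q=P[m]
    print("pin head",len(q),q.min(0).round(4),q.max(0).round(4),q.mean(0).round(4))
    m=(z>.033)&(z<.043)&(P[:,0]>.5)&(P[:,0]<.62)&(P[:,1]>.1)&(P[:,1]<.22); q=P[m]
    print("stand",cv2.minAreaRect(q[:,:2].astype(np.float32)*1000))
a=cv2.imread("pics/top0.png")[195:295,215:405]; cv2.imwrite("pics/crop.png",cv2.resize(a,None,fx=4,fy=4,interpolation=2))
for n in("top","side"):
    for k,z in(("pin",.074),("stand",.038),("clamp_hole",.03)):
        manip.grab_frame(n)
        for d in manip.trace("pin",n)[:1]: print(n,"pintrace",np.round(d["position"]),d["mask"].sum(),at_z(n,d["position"],.074).round(4))
        break
E
```

```text
{'time': np.float64(1.1), 'joint_pos': array([-1.204,  0.124,  1.65 ,  0.   ,  1.367, -0.083]), 'qd': array([ 0.   ,  0.002, -0.001, -0.001,  0.002, -0.   ]), 'effort': array([ -0.   , -42.36 , -36.576,  -0.   ,   0.   ,  -0.   ]), 'eef_pos': array([ 0.283, -0.585,  0.253]), 'tcp_rot': array([ 0.689,  0.158, -0.689,  0.158]), 'contact_force': array([-0.001, -0.402, -0.564]), 'moment': array([-0.043,  0.013,  0.008]), 'opening': np.float64(0.085)}
[[ 0.     0.435 -0.901]
 [-0.    -0.901 -0.435]
 [-1.     0.    -0.   ]]
top base top ((538.6571044921875, -118.57411193847656), (113.5079116821289, 88.5029067993164), 8.409488677978516) 0.028750601153607058
lid [ 0.578 -0.151  0.051] [ 0.602 -0.07   0.143]
pin head 105 [0.5455 0.1555 0.0682] [0.568  0.1778 0.0756] [0.5572 0.166  0.0726]
stand ((557.27587890625, 166.1318359375), (50.87675476074219, 50.21199417114258), 84.36550903320312)
side base top ((543.0386962890625, -118.55867767333984), (120.83123779296875, 87.54170989990234), 12.261302947998047) 0.030029968463210488
lid [ 0.578 -0.15   0.051] [ 0.607 -0.066  0.143]
pin head 161 [0.5451 0.1536 0.0681] [0.5685 0.1792 0.0776] [0.5567 0.1676 0.0731]
stand ((557.0709838867188, 166.97789001464844), (50.87998962402344, 50.97785949707031), 85.96123504638672)
side pintrace [322. 319.] 326 [0.5542 0.1807 0.074 ]
```

View pics/crop.png

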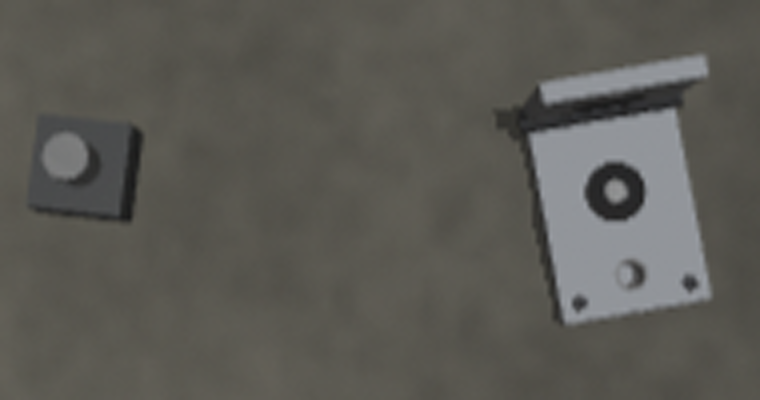

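The crop shows the chosen clamp is bare aluminium with its lid upright (crop (75,625)), its base hole at crop (272,630), and the pin head at crop (155,68). First I turn to line up with the clamp, close the fingers and travel to behind the lid.

```bash
python3 -m crank '[{"turn":7.9,"grip":0},{"turn":7.9},{"tz":-39,"ty":-35},{"tz":-39,"ty":-35},{"tz":-39,"ty":-35},{"tz":-39,"ty":-35},{"tz":-39,"ty":-35},{"tz":-39,"ty":-35},{"tz":-39,"ty":-35},{"tz":-39,"ty":-35}]' 40; python3 - <<'E'
from h import *
s=manip.get_state(); T=rot(s["tcp_rot"]);print(T.round(3)); print(((np.array([.672,-.098,.25])-s["eef_pos"])@T*1000).round())
E
```

```text
[[ 0.     0.435 -0.901]
 [-0.    -0.901 -0.435]
 [-1.     0.    -0.   ]]
[   3. -270. -563.]validation failed for argument at $[0]...
```

```bash
python3 -m crank '[{"tx":0,"ty":0,"tz":0,"turn":7.9,"grip":0},{"tx":0,"ty":0,"tz":0,"turn":7.9,"grip":0},{"tx":0,"ty":-35,"tz":-39,"turn":0,"grip":0},{"tx":0,"ty":-35,"tz":-39,"turn":0,"grip":0},{"tx":0,"ty":-35,"tz":-39,"turn":0,"grip":0},{"tx":0,"ty":-35,"tz":-39,"turn":0,"grip":0},{"tx":0,"ty":-35,"tz":-39,"turn":0,"grip":0},{"tx":0,"ty":-35,"tz":-39,"turn":0,"grip":0},{"tx":0,"ty":-35,"tz":-39,"turn":0,"grip":0},{"tx":0,"ty":-35,"tz":-39,"turn":0,"grip":0}]' 40; python3 - <<'E'
from h import *
s=manip.get_state(); T=rot(s["tcp_rot"]);print(T.round(3)); print(((np.array([.672,-.098,.25])-s["eef_pos"])@T*1000).round())
E
```

```text
time: 2.55
eef_pos: [0.5423, -0.2541, 0.2536]
tcp_rot: [0.705, 0.061, -0.704, 0.062]
contact_force: [0.3, -0.6, 0.8]
opening: -0.0002
[[ 0.001  0.173 -0.985]
 [-0.    -0.985 -0.173]
 [-1.     0.    -0.   ]]
[   4. -131. -155.]
```

```bash
python3 -m crank '[{"tx":0,"ty":-33,"tz":-40,"turn":0,"grip":0},{"tx":0,"ty":-33,"tz":-40,"turn":0,"grip":0},{"tx":0,"ty":-33,"tz":-40,"turn":0,"grip":0},{"tx":0,"ty":-33,"tz":-40,"turn":0,"grip":0},{"tx":42,"ty":0,"tz":0,"turn":0,"grip":0},{"tx":42,"ty":0,"tz":0,"turn":0,"grip":0},{"tx":42,"ty":0,"tz":0,"turn":0,"grip":0},{"tx":0,"ty":0,"tz":0,"turn":0,"grip":0}]'
```

```text
time: 3.55
eef_pos: [0.6731, -0.0971, 0.1224]
tcp_rot: [-0.701, -0.062, 0.708, -0.06]
contact_force: [-0.2, -0.2, -0.4]
opening: -0.0001
```

```bash
python3 -m crank '[{"tx":0,"ty":0,"tz":20,"turn":0,"grip":0},{"tx":0,"ty":0,"tz":20,"turn":0,"grip":0},{"tx":0,"ty":0,"tz":13,"turn":0,"grip":0},{"tx":0,"ty":0,"tz":13,"turn":0,"grip":0},{"tx":0,"ty":0,"tz":13,"turn":0,"grip":0},{"tx":0,"ty":0,"tz":13,"turn":0,"grip":0},{"tx":0,"ty":0,"tz":13,"turn":0,"grip":0},{"tx":0,"ty":0,"tz":13,"turn":0,"grip":0},{"tx":0,"ty":0,"tz":13,"turn":0,"grip":0}]'; python3 -m crank '[{"tx":0,"ty":0,"tz":8,"turn":0,"grip":0},{"tx":0,"ty":0,"tz":0,"turn":0,"grip":0},{"tx":0,"ty":0,"tz":0,"turn":0,"grip":0}]'; python3 - <<'E'
from h import *
im,D=manip.grab_frame("side"); cv2.imwrite("pics/side1.png",im[150:330,230:470,::-1].repeat(3,0).repeat(3,1))
E
```

```text
time: 4.68
eef_pos: [0.5462, -0.1199, 0.1266]
tcp_rot: [0.705, 0.062, -0.704, 0.061]
contact_force: [6.4, 4.1, -1.5]
opening: 0.0001
time: 5.05
eef_pos: [0.5394, -0.1221, 0.1276]
tcp_rot: [0.705, 0.061, -0.704, 0.062]
contact_force: [0.2, -0.4, -0.2]
opening: -0.0002
```

View pics/side1.png

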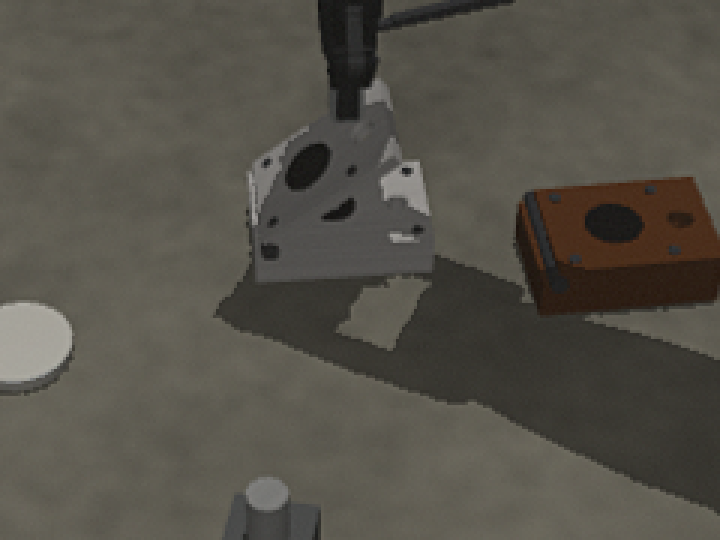

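The lid has tipped past the balance point and the force on the tool is zero, so it should be sinking. Next I raise the tool, open the fingers and go above the pin.

```bash
python3 -m crank '[{"tx":-36,"ty":0,"tz":0,"turn":0,"grip":0},{"tx":-36,"ty":0,"tz":0,"turn":0,"grip":0},{"tx":0,"ty":-47,"tz":-11,"turn":0,"grip":0.7},{"tx":0,"ty":-47,"tz":-11,"turn":0,"grip":0.7},{"tx":0,"ty":-47,"tz":-11,"turn":0,"grip":0.7},{"tx":0,"ty":-47,"tz":-11,"turn":0,"grip":0.7},{"tx":0,"ty":-47,"tz":-11,"turn":0,"grip":0.7},{"tx":0,"ty":-47,"tz":-11,"turn":0,"grip":0.7},{"tx":0,"ty":0,"tz":0,"turn":0,"grip":0.7},{"tx":0,"ty":0,"tz":0,"turn":0,"grip":0.7}]'; python3 - <<'E'
from h import *
s=manip.get_state(); c=cam("wrist"); im,D=manip.grab_frame("wrist"); P=cloud("wrist",np.ones_like(D,bool),D,c)
m=(P[:,2]>.066)&(P[:,2]<.082)&(np.hypot(P[:,0]-.557,P[:,1]-.167)<.04);q=P[m]
print(len(q),np.round(s["eef_pos"],4)); 
if len(q): print(q.min(0).round(4),q.max(0).round(4),cv2.minEnclosingCircle(q[:,:2].astype(np.float32)*1000))
n="top"; im,D=manip.grab_frame(n); P=cloud(n,np.ones_like(D,bool),D)
m=(P[:,2]>.02)&(P[:,0]>.45)&(P[:,0]<.62)&(P[:,1]>-.19)&(P[:,1]<-.05);q=P[m]; print("clamp z",np.percentile(q[:,2],[5,50,95,100]).round(3))
cv2.imwrite("pics/a.png",np.hstack([cv2.resize(im[180:300,300:440],(560,480)),np.zeros((480,1,3),np.uint8)])[...,::-1])
for k in("lid_hole","lid_front"): print(k,[(round(d["p"],2),at_z(n,d["position"],.045).round(4)) for d in manip.place_of(k,n)])
n="side"; manip.grab_frame(n)
for k in("lid_hole","lid_front"): print(k,[(round(d["p"],2),at_z(n,d["position"],.045).round(4)) for d in manip.place_of(k,n)])
E
```

```text
time: 6.35
eef_pos: [0.5555, 0.1671, 0.1992]
tcp_rot: [-0.704, -0.061, 0.705, -0.062]
contact_force: [-0.6, -0.5, 1.2]
opening: 0.0597
1257 [0.5555 0.1671 0.1992]
[0.5452 0.1554 0.066 ] [0.5692 0.179  0.0768] ((557.1355590820312, 167.04454040527344), 12.039920806884766)
clamp z [0.031 0.042 0.047 0.052]
lid_hole [(0.88, array([ 0.5078, -0.1265,  0.045 ])), (0.86, array([ 0.3183, -0.115 ,  0.045 ]))]
lid_front [(0.84, array([ 0.4859, -0.1306,  0.045 ])), (0.67, array([ 0.2999, -0.1217,  0.045 ]))]
lid_hole [(0.92, array([ 0.5041, -0.128 ,  0.045 ])), (0.59, array([ 0.3208, -0.12  ,  0.045 ]))]
lid_front [(0.9, array([ 0.4858, -0.1406,  0.045 ])), (0.6, array([ 0.3034, -0.1123,  0.045 ])), (0.49, array([ 0.5426, -0.0718,  0.045 ]))]
```

View pics/a.png

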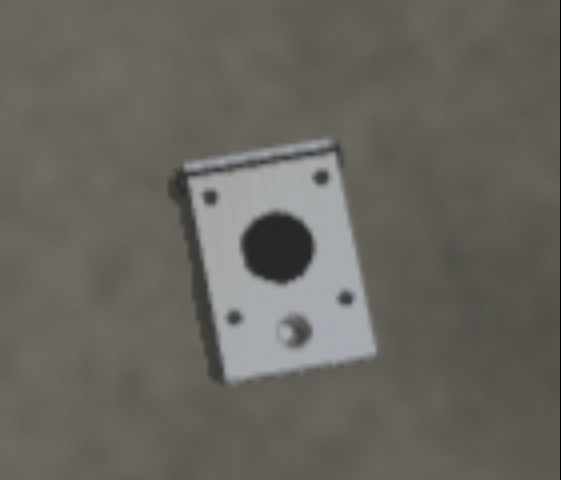

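The lid is down and ajar, with its hole at crop (330,294). The wrist depth puts the pin at (0.5571, 0.1670). Next I descend and grasp it.

```bash
python3 -m crank '[{"tx":45,"ty":0.3,"tz":-1.6,"turn":0,"grip":0.7},{"tx":45,"ty":0,"tz":0,"turn":0,"grip":0.6},{"tx":30,"ty":0,"tz":0,"turn":0,"grip":0.6},{"tx":15.5,"ty":0,"tz":0,"turn":0,"grip":0.6},{"tx":0,"ty":0,"tz":0,"turn":0,"grip":0.6},{"tx":0,"ty":0,"tz":0,"turn":0,"grip":0.1},{"tx":0,"ty":0,"tz":0,"turn":0,"grip":0.1},{"tx":0,"ty":0,"tz":0,"turn":0,"grip":0.1},{"tx":0,"ty":0,"tz":0,"turn":0,"grip":0.1},{"tx":0,"ty":0,"tz":0,"turn":0,"grip":0.1}]' 60
```

```text
time: 7.95
eef_pos: [0.5586, 0.1675, 0.066]
tcp_rot: [0.706, 0.062, -0.703, 0.061]
contact_force: [-0.4, -0.7, 6.0]
opening: 0.0225
```

```bash
python3 -m crank '[{"tx":-20,"ty":0,"tz":0,"turn":0,"grip":0.1},{"tx":-30,"ty":0,"tz":0,"turn":0,"grip":0.1},{"tx":-30,"ty":0,"tz":0,"turn":0,"grip":0.1},{"tx":-20,"ty":0,"tz":0,"turn":0,"grip":0.1},{"tx":0,"ty":0,"tz":0,"turn":0,"grip":0.1}]' 60; python3 - <<'E'
from h import *
s=manip.get_state(); c=cam("wrist"); im,D=manip.grab_frame("wrist"); cv2.imwrite("pics/w1.png",im[...,::-1])
n="side"; im,D=manip.grab_frame(n); P=cloud(n,np.ones_like(D,bool),D)
e=np.array(s["eef_pos"]); print(e.round(4))
m=(np.hypot(P[:,0]-e[0],P[:,1]-e[1])<.025)&(P[:,2]>.06)&(P[:,2]<e[2]-.03);q=P[m]
for a in np.arange(.07,.14,.01):
    k=q[(q[:,2]>=a)&(q[:,2]<a+.01)]
    if len(k): print(a.round(2),len(k),k.mean(0).round(4),k.min(0).round(4),k.max(0).round(4))
E
```

```text
time: 8.57
eef_pos: [0.558, 0.1675, 0.1662]
tcp_rot: [0.706, 0.062, -0.703, 0.061]
contact_force: [-0.4, 0.3, -0.6]
opening: 0.0224
[0.558  0.1675 0.1662]
0.1 14 [0.5561 0.1697 0.1079] [0.5495 0.1665 0.1053] [0.5607 0.1724 0.11  ]
0.11 29 [0.5548 0.1705 0.1155] [0.5505 0.1684 0.1102] [0.5603 0.1729 0.1198]
0.12 19 [0.5551 0.1707 0.1242] [0.5505 0.1679 0.12  ] [0.5603 0.1733 0.1295]
0.13 1 [0.5442 0.1673 0.1358] [0.5442 0.1673 0.1358] [0.5442 0.1673 0.1358]
```

View pics/w1.png

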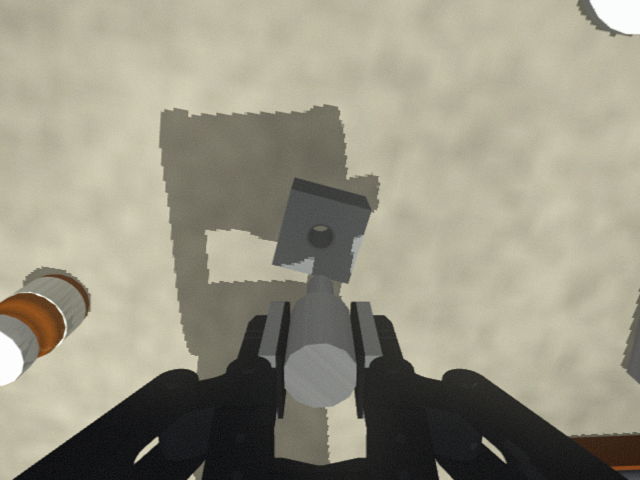

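The pin sits straight between the pads, with its head at (370,320) and the shank pointing at the empty stand hole at (235,320). Next I move short of the clamp hole, so the wrist camera sees both the hole and the held head.

```bash
python3 -m crank '[{"tx":0,"ty":35,"tz":20.5,"turn":0,"grip":0.1},{"tx":0,"ty":35,"tz":20.5,"turn":0,"grip":0.1},{"tx":0,"ty":35,"tz":20.5,"turn":0,"grip":0.1},{"tx":0,"ty":35,"tz":20.5,"turn":0,"grip":0.1},{"tx":0,"ty":35,"tz":20.5,"turn":0,"grip":0.1},{"tx":0,"ty":35,"tz":20.5,"turn":0,"grip":0.1},{"tx":0,"ty":35,"tz":20.5,"turn":0,"grip":0.1},{"tx":0,"ty":35,"tz":20.5,"turn":0,"grip":0.1},{"tx":0,"ty":0,"tz":0,"turn":0,"grip":0.1},{"tx":0,"ty":0,"tz":0,"turn":0,"grip":0.1}]' 80; python3 - <<'E'
from h import *
s=manip.get_state(); c=cam("wrist"); im,D=manip.grab_frame("wrist"); cv2.imwrite("pics/w2.png",im[...,::-1]); np.save("pics/w2D.npy",D)
e=np.array(s["eef_pos"]); T=rot(s["tcp_rot"]); print(e.round(4)); print(T.round(4))
P=cloud("wrist",np.ones_like(D,bool),D,c)
q=P[(np.hypot(*(P[:,:2]-e[:2]).T)<.0135)&(P[:,2]>e[2]+.003)&(P[:,2]<e[2]+.015)]
print("head top",len(q),q.mean(0).round(4),cv2.minEnclosingCircle(q[:,:2].astype(np.float32)*1000))
for k in("lid_hole","clamp_hole","clamp_hinge","lid_front"):
    for d in manip.place_of(k,"wrist")[:2]: print(k,round(d["p"],2),np.round(d["position"],1),at_z("wrist",d["position"],.046,c).round(4))
E
```

```text
time: 9.93
eef_pos: [0.4434, -0.1364, 0.1626]
tcp_rot: [-0.704, -0.062, 0.705, -0.061]
contact_force: [0.1, 0.9, -1.6]
opening: 0.0217
[ 0.4434 -0.1364  0.1626]
[[-0.002   0.1727 -0.985 ]
 [ 0.0014 -0.985  -0.1727]
 [-1.     -0.0017  0.0017]]
head top 4577 [ 0.4436 -0.1364  0.1708] ((443.35784912109375, -136.38385009765625), 13.45655345916748)
lid_hole 0.66 [128.  320.3] [ 0.5066 -0.1255  0.046 ]
clamp_hole 0.6 [133.3 321.5] [ 0.504  -0.1266  0.046 ]
clamp_hinge 0.78 [280.5 247.5] [ 0.4106 -0.0977  0.046 ]
clamp_hinge 0.64 [128.6 323.6] [ 0.5066 -0.1273  0.046 ]
lid_front 0.78 [169.1 321.5] [ 0.4849 -0.13    0.046 ]
```

View pics/w2.png

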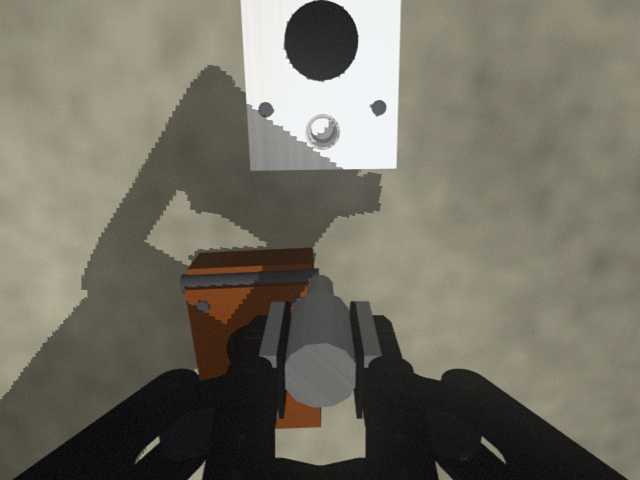

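```bash
python3 - <<'E'
from h import *
c=cam("wrist"); D=np.load("pics/w2D.npy"); im=cv2.imread("pics/w2.png"); K,p,o=c; M=rot(o)
s=manip.get_state(); e=np.array(s["eef_pos"]); print(e.round(4))
r,cc=np.mgrid[:480,:640]; ray=(np.linalg.inv(K)@np.stack([cc.ravel(),r.ravel(),np.ones(r.size)])).T@M.T
W=(p+ray*D.reshape(-1,1)).reshape(480,640,3)
ok=(W[...,2]>.035)&(W[...,2]<.06)&(cc>240)&(cc<405)&(r<175)&(D>0)
A=W[ok]; 
for _ in range(3):
    co=np.linalg.lstsq(np.c_[A[:,:2],np.ones(len(A))],A[:,2],rcond=None)[0]; A=A[np.abs(A[:,2]-A[:,:2]@co[:2]-co[2])<.0015]
print("plane",co.round(4),"tilt",np.hypot(*co[:2]).round(4),np.std(A[:,2]-A[:,:2]@co[:2]-co[2]))
n=np.array([-co[0],-co[1],1]); t=((co[2]-p@n)/(ray@n)); Q=(p+ray*t[:,None]).reshape(480,640,3)
h=W[...,2]-(W[...,0]*co[0]+W[...,1]*co[1]+co[2])
on=np.abs(h)<.0015
for lo in(.0012,.002,.003):
    w=(h<-lo)&(abs(r-131)<22)&(abs(cc-323)<22)
    print("hole",lo,w.sum(),Q[w].mean(0).round(4),Q[w].min(0).round(4),Q[w].max(0).round(4),r[w].mean(),cc[w].mean())
g=cv2.cvtColor(im,cv2.COLOR_BGR2GRAY)
# lid frame
a=-co[:2]/np.hypot(*co[:2]); print("tilt dir(+x clamp)",a.round(3))
L=Q[on&(cc>230)&(cc<410)&(r<180)][:,:2].astype(np.float32)*1000
# direction from side edges
E1=[];E2=[];F=[]
for rr in range(5,160,3):
    x=np.nonzero(on[rr,230:410])[0]+230
    E1.append(Q[rr,x[0],:2]);E2.append(Q[rr,x[-1],:2])
for q in range(262,388,3):
    y=np.nonzero(on[:200,q])[0]; F.append(Q[y[-1],q,:2])
f=lambda X: cv2.fitLine(np.array(X,np.float32),cv2.DIST_HUBER,0,1e-4,1e-4).ravel()
l1,l2,lf=f(E1),f(E2),f(F); print(l1.round(4),l2.round(4),lf.round(4))
d=l1[:2]+np.sign(l1[:2]@l2[:2])*l2[:2]; d/=np.linalg.norm(d); d*=np.sign(d[0]); v=np.array([-d[1],d[0]])
mid=((l1[2:]@v)+(l2[2:]@v))/2; fr=lf[2:]+lf[:2]*((mid-lf[2:]@v)/(lf[:2]@v)); print("dir",d,"width",abs((l1[2:]-l2[2:])@v),"front mid",fr.round(4),"lid hole by edges",(fr+.02*d).round(4))
# head
q=W[(h>.1)&(np.hypot(W[...,0]-e[0],W[...,1]-e[1])<.02)&(np.abs(W[...,2]-.172)<.02)&(cc>280)&(cc<362)&(r>340)&(r<412)]
print("head z",np.percentile(q[:,2],[5,50,95]).round(4)); zt=np.percentile(q[:,2],80); q=q[np.abs(q[:,2]-zt)<.003]
print("head",len(q),cv2.minEnclosingCircle(q[:,:2].astype(np.float32)*1000),q.mean(0).round(4))
E
```

```text
[ 0.4441 -0.1361  0.1636]
plane [-0.0626 -0.0142  0.0779] tilt 0.0641 0.000678933910559169
hole 0.0012 821 [ 0.5061 -0.1264  0.048 ] [ 0.4945 -0.1385  0.0474] [ 0.5187 -0.1156  0.0488] 131.27527405602925 321.93666260657733
hole 0.002 712 [ 0.5059 -0.1264  0.0481] [ 0.4973 -0.1346  0.0474] [ 0.5158 -0.1162  0.0486] 131.56741573033707 322.01404494382024
hole 0.003 688 [ 0.5059 -0.1264  0.0481] [ 0.4981 -0.1342  0.0476] [ 0.5136 -0.1187  0.0485] 131.61773255813952 321.9985465116279
tilt dir(+x clamp) [0.975 0.221]
[ 0.9817  0.1907  0.5247 -0.0823] [ 0.9812  0.1929  0.5373 -0.1607] [ 0.1934 -0.9811  0.4888 -0.1422]
dir [0.9814362  0.19178906] width 0.07936775 front mid [ 0.4864 -0.1302] lid hole by edges [ 0.5061 -0.1264]
head z [0.1686 0.172  0.1793]
head 4214 ((444.73309326171875, -136.34725952148438), 16.24808120727539) [ 0.4437 -0.1362  0.172 ]
```

The wrist fit by depth and by edges agrees: the lid hole is at (0.506, -0.1264), ajar at 0.064 rad, which puts the base hole near (0.5052, -0.1266). Next I move above it, lower partway and check the pin from the side.

```bash
python3 -m crank '[{"tx":0,"ty":0.6,"tz":-31,"turn":0,"grip":0.1},{"tx":0,"ty":0.6,"tz":-31,"turn":0,"grip":0.1},{"tx":20,"ty":0,"tz":0,"turn":0,"grip":0.1},{"tx":20,"ty":0,"tz":0,"turn":0,"grip":0.1},{"tx":0,"ty":0,"tz":0,"turn":0,"grip":0.1},{"tx":0,"ty":0,"tz":0,"turn":0,"grip":0.1}]' 80; python3 - <<'E'
from h import *
E=[]
for i in range(4):
    s=manip.get_state(); c=cam("wrist"); im,D=manip.grab_frame("wrist"); e=np.array(s["eef_pos"]); E.append(e)
    W=cloud("wrist",np.ones_like(D,bool),D,c)
    q=W[(np.hypot(*(W[:,:2]-e[:2]).T)<.0115)&(abs(W[:,2]-e[2]-.008)<.004)]
    print(e.round(4),len(q),q.mean(0).round(4))
print("mean tcp",np.mean(E,0).round(4))
n="side"; im,D=manip.grab_frame(n); P=cloud(n,np.ones_like(D,bool),D)
q=P[(np.hypot(P[:,0]-.505,P[:,1]+.1266)<.016)]
for a in np.arange(.055,.105,.006):
    k=q[(q[:,2]>=a)&(q[:,2]<a+.006)]
    if len(k): print(a.round(3),len(k),k.mean(0).round(4),k[:,0].min().round(4),k[:,0].max().round(4),k[:,1].max().round(4))
a=im[130:270,290:450]; cv2.imwrite("pics/s3.png",cv2.resize(a,(640,560),interpolation=2)[...,::-1])
E
```

```text
time: 10.92
eef_pos: [0.5057, -0.1272, 0.1245]
tcp_rot: [0.705, 0.062, -0.704, 0.062]
contact_force: [0.2, -0.1, -1.0]
opening: 0.0221
[ 0.5057 -0.1272  0.1245] 3939 [ 0.5064 -0.1271  0.1327]
[ 0.506  -0.1274  0.125 ] 3937 [ 0.5067 -0.1273  0.1331]
[ 0.506  -0.1275  0.1251] 3925 [ 0.5068 -0.1274  0.1332]
[ 0.5059 -0.1276  0.1251] 3931 [ 0.5066 -0.1274  0.1332]
mean tcp [ 0.5059 -0.1274  0.1249]
0.061 4 [ 0.5025 -0.1273  0.0644] 0.4996 0.5054 -0.1264
0.067 10 [ 0.5057 -0.1251  0.0703] 0.4996 0.5098 -0.1232
0.073 15 [ 0.5042 -0.1236  0.0761] 0.4998 0.5098 -0.1195
0.079 14 [ 0.5056 -0.1248  0.0823] 0.4999 0.5103 -0.1178
0.085 9 [ 0.5038 -0.1241  0.0875] 0.5001 0.5103 -0.1208
0.091 7 [ 0.5043 -0.1205  0.0939] 0.5002 0.5081 -0.118
0.097 1 [ 0.4961 -0.1144  0.103 ] 0.4961 0.4961 -0.1144
0.103 4 [ 0.5063 -0.1131  0.1039] 0.5 0.5117 -0.1118
```

View pics/s3.png

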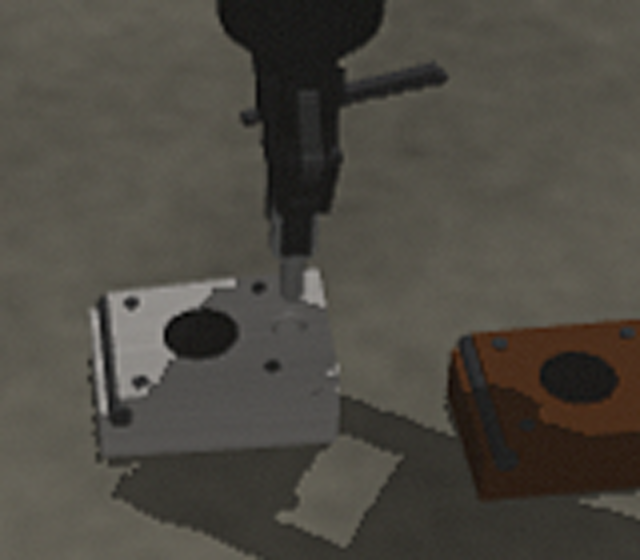

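The pin hangs upright over the hole (crop (325,290)). A sub-millimetre correction comes first, then a slow descent into the lid hole.

```bash
python3 -m crank '[{"tx":8,"ty":-0.9,"tz":0.4,"turn":0,"grip":0.1},{"tx":6,"ty":0,"tz":0,"turn":0,"grip":0.1},{"tx":5,"ty":0,"tz":0,"turn":0,"grip":0.1},{"tx":4,"ty":0,"tz":0,"turn":0,"grip":0.1},{"tx":3,"ty":0,"tz":0,"turn":0,"grip":0.1},{"tx":0,"ty":0,"tz":0,"turn":0,"grip":0.1}]' 100; python3 -m crank '[{"tx":3,"ty":0,"tz":0,"turn":0,"grip":0.1},{"tx":3,"ty":0,"tz":0,"turn":0,"grip":0.1},{"tx":0,"ty":0,"tz":0,"turn":0,"grip":0.1}]'
```

```text
time: 11.92
eef_pos: [0.5046, -0.1265, 0.0975]
tcp_rot: [-0.704, -0.062, 0.705, -0.061]
contact_force: [0.7, -0.2, -1.6]
opening: 0.021
time: 12.3
eef_pos: [0.5045, -0.1265, 0.0915]
tcp_rot: [-0.704, -0.062, 0.705, -0.061]
contact_force: [0.8, -0.3, -2.1]
opening: 0.0215
```

```bash
python3 -m crank '[{"tx":3,"ty":0,"tz":0,"turn":0,"grip":0.1},{"tx":3,"ty":0,"tz":0,"turn":0,"grip":0.1},{"tx":3,"ty":0,"tz":0,"turn":0,"grip":0.1},{"tx":0,"ty":0,"tz":0,"turn":0,"grip":0.1}]'; python3 -m crank '[{"tx":3,"ty":0,"tz":0,"turn":0,"grip":0.1},{"tx":3,"ty":0,"tz":0,"turn":0,"grip":0.1},{"tx":0,"ty":0,"tz":0,"turn":0,"grip":0.1}]'
```

```text
time: 12.8
eef_pos: [0.5046, -0.1265, 0.0825]
tcp_rot: [-0.704, -0.061, 0.705, -0.061]
contact_force: [0.1, -0.0, -0.7]
opening: 0.0215
time: 13.18
eef_pos: [0.5046, -0.1265, 0.0765]
tcp_rot: [-0.704, -0.062, 0.705, -0.061]
contact_force: [0.7, -0.2, -1.2]
opening: 0.0218
```

```bash
python3 -m crank '[{"tx":3,"ty":0,"tz":0,"turn":0,"grip":0.1},{"tx":2,"ty":0,"tz":0,"turn":0,"grip":0.1},{"tx":0,"ty":0,"tz":0,"turn":0,"grip":0.1}]'; python3 -m crank '[{"tx":2,"ty":0,"tz":0,"turn":0,"grip":0.1},{"tx":1,"ty":0,"tz":0,"turn":0,"grip":0.1},{"tx":0,"ty":0,"tz":0,"turn":0,"grip":0.1},{"tx":0,"ty":0,"tz":0,"turn":0,"grip":0.1}]';python3 -m crank '[{"tx":1,"ty":0,"tz":0,"turn":0,"grip":0.1},{"tx":0,"ty":0,"tz":0,"turn":0,"grip":0.1}]'
```

```text
time: 13.55
eef_pos: [0.5046, -0.1267, 0.0719]
tcp_rot: [-0.704, -0.061, 0.705, -0.062]
contact_force: [-2.1, -1.2, 2.3]
opening: 0.0214
time: 14.05
eef_pos: [0.5047, -0.1267, 0.0689]
tcp_rot: [-0.704, -0.061, 0.704, -0.062]
contact_force: [-2.9, -1.8, 3.1]
opening: 0.0215
time: 14.3
eef_pos: [0.5047, -0.1267, 0.0682]
tcp_rot: [-0.704, -0.061, 0.705, -0.062]
contact_force: [-4.1, -0.9, 6.7]
opening: 0.0214
```

```bash
python3 -m crank '[{"tx":1,"ty":0,"tz":0,"turn":0,"grip":0.1},{"tx":0,"ty":0,"tz":0,"turn":0,"grip":0.1},{"tx":0,"ty":0,"tz":0,"turn":0,"grip":0.1}]';python3 -m crank '[{"tx":1,"ty":0,"tz":0,"turn":0,"grip":0.1},{"tx":0,"ty":0,"tz":0,"turn":0,"grip":0.1},{"tx":0,"ty":0,"tz":0,"turn":0,"grip":0.1}]'
```

```text
time: 14.68
eef_pos: [0.5048, -0.1267, 0.0681]
tcp_rot: [-0.704, -0.061, 0.705, -0.062]
contact_force: [-6.2, -0.4, 11.7]
opening: 0.0216
time: 15.05
eef_pos: [0.5048, -0.1267, 0.0679]
tcp_rot: [-0.704, -0.062, 0.705, -0.062]
contact_force: [-10.3, 0.7, 17.5]
opening: 0.0213
```

```bash
python3 - <<'E'
from h import *
s=manip.get_state(); e=np.array(s["eef_pos"]); print(e.round(4),np.round(s["contact_force"],1),np.round(s["moment"],2))
d=np.array([.983,.183]); v=np.array([-d[1],d[0]]); b=np.array([.5052,-.1266])
for n in("wrist","side","top"):
    c=cam(n); im,D=manip.grab_frame(n); W=cloud(n,np.ones_like(D,bool),D,c)
    u=(W[:,:2]-b)@d; w=(W[:,:2]-b)@v
    A=W[(u>-.015)&(u<.075)&(abs(w)<.036)&(abs(W[:,2]-.042)<.008)&(np.hypot(u,w)>.02)]
    for _ in range(4):
        uu=(A[:,:2]-b)@d; co=np.polyfit(uu,A[:,2],1); A=A[abs(A[:,2]-np.polyval(co,uu))<.002]
    print(n,len(A),"slope(lid=-slope)",co.round(4),"u range",uu.min().round(3),uu.max().round(3))
    q=W[(np.hypot(u,w)<.0125)&(W[:,2]>.06)&(W[:,2]<.085)]
    if len(q): print("  head top z",np.percentile(q[:,2],[10,50,90]).round(4),q.mean(0).round(4))
    if n=="wrist": cv2.imwrite("pics/w4.png",im[...,::-1])
    if n=="side": cv2.imwrite("pics/s4.png",cv2.resize(im[140:260,290:450],(800,600),interpolation=2)[...,::-1])
E
```

```text
[ 0.5048 -0.1267  0.0679] [-10.3   0.7  17.5] [ 0.16  1.64 -0.07]
wrist 37140 slope(lid=-slope) [0.0018 0.0406] u range -0.015 0.075
  head top z [0.0658 0.076  0.0772] [ 0.5068 -0.1263  0.0744]
side 618 slope(lid=-slope) [0.0081 0.0399] u range -0.015 0.075
top 83 slope(lid=-slope) [0.0004 0.0384] u range -0.015 0.075
```

View pics/s4.png

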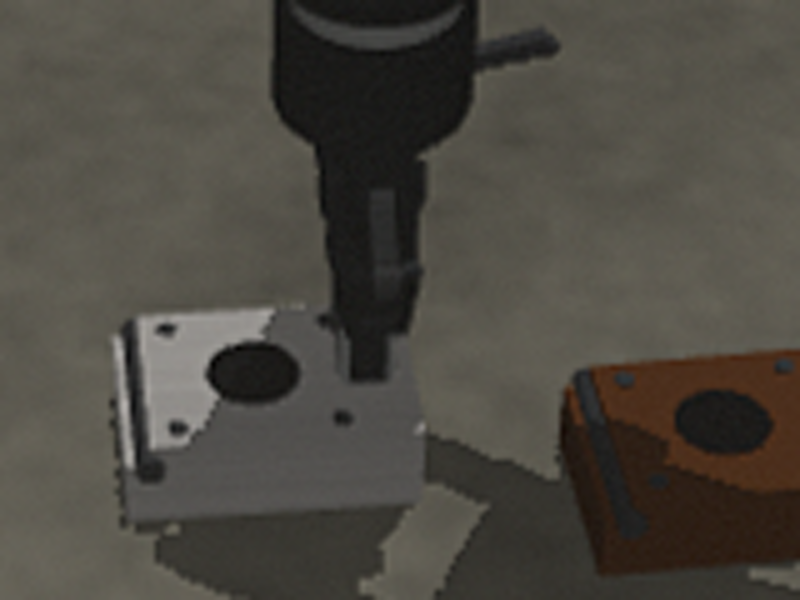

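View pics/w4.png

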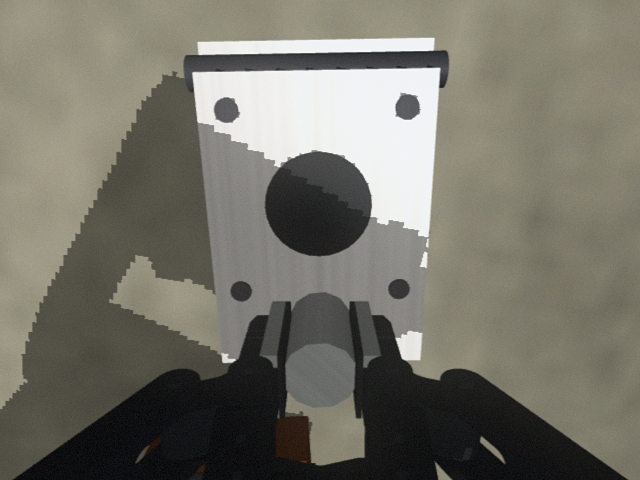

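```bash
python3 -m crank '[{"tx":0,"ty":0,"tz":0,"turn":0,"grip":0.1},{"tx":0,"ty":0,"tz":0,"turn":0,"grip":0.1},{"tx":0,"ty":0,"tz":0,"turn":0,"grip":0.1},{"tx":0,"ty":0,"tz":0,"turn":0,"grip":0.1}]' && python3 -c "
from rig import manip; print(manip.finish_job())"
```

```text
time: 15.7
eef_pos: [0.5048, -0.1267, 0.0679]
tcp_rot: [-0.704, -0.062, 0.705, -0.062]
contact_force: [-9.4, 0.5, 17.0]
opening: 0.0217
the job is handed in; nothing more can be done
None
```

I swung the aluminium clamp's upper half down from behind until it sank to ajar. I then took the pin from its stand, pushed it through both holes, and handed the job in at 15.7 s while still gripping and pressing down.

- **Shut:** depth from the wrist and top cameras gave a lid slope of 0.002 rad or less. The side camera's coarser fit gave 0.008 rad, also under the 0.022 limit. The wrist put the lid's top at 40.6 mm and the side camera at 39.9 mm (nominal 40); the top camera, from few points, read 38.4 mm.
- **Pin home:** the head's top measured 76 mm above the bench, which is its seated height. The tool sat about 0.4 mm sideways from my estimate of the base hole's axis.
- **Press:** the push down was steady at about 17 N, with about 9 to 10 N sideways along the clamp. I left that sideways load, since the pose was not moving.
- **Bystanders:** nothing came near the dish, vial or tweezers on any move, but I did not measure their positions again at the end.

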